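Close the dust gate behind its guard with the bent rod

ROBOT

A 7-joint arm with a two-finger parallel gripper is mounted at the origin on the work surface. World frame = base frame: x ahead of the robot, y to its left, z up, the work surface at z = 0. Lengths are in m, angles in rad, forces in N, time in s.
With the tool pointing down it reaches from about 0.35 to 0.9 m from the base axis. Payload 7.2 kg.
Tool frame: the origin (TCP) lies on the centre line of the jaws, within the pads' length; the fingertips stand 14 mm ahead of it and the grasp point (between the pads) lies 5 mm behind it; z points along the fingers, y is the line along which they close (so a half turn about z gives the same grasp; the last joint's range is limited). The gripper opens to 88 mm and grips with 3 to 60 N. Pads are 20 mm wide; open, the fingers measure 115 mm over their backs; the gripper's body (75 mm by 178 mm) begins 61 mm behind the grasp point.
Start: joints at [1.278, 0.411, -0.013, 1.596, 0.006, 1.134, -0.082], TCP at [0.139, -0.609, 0.213] pointing down, gripper open.
Joint ranges: [-2.95, 2.95], [-0.29, 1.99], [-1.47, 1.44], [0.14, 2.54], [-1.03, 4.17], [0.13, 1.85], [-2.86, 2.86]. Speed limits (rad/s): [2.39, 2.39, 3.01, 3.01, 3.14, 3.14, 3.14].

INTERFACE

Orientations are given as a unit quaternion [x, y, z, w].
In Python, from rig import * gives the robot as it stands.
- The arm moves only by the tool drive_tool, never from a script. Its argument "moves" is a list of rows, each a list of 3 entries, a list of its own where there are three numbers: the shift along the tool's x, y, z in mm, then the turn, a rotation vector about the tool's x, y, z in rad, then the closure, from -1 (fully open) to 1 (shut). In form: [[[tx, ty, tz], [rx, ry, rz], gripper], ...]. A call has 1 to 5 rows; each row is the pose to reach, as a shift and turn from the pose commanded when the call began, along the tool's axes at that moment; what a row does not reach only later rows make up. A row lasts 1/12 s, in which the tool goes at most 41.7 mm and 7.16 degrees, less where a joint would pass 70% of its speed; a pose out of reach is approached as far as the arm can. A call with a gripper value outside its range is refused whole. The fingers move at their own pace and stop on an object; "grip_force" is the grip in N (left out, the last holds). Time passes only in rows, so rows that repeat a pose let the fingers close. It gives the time, the measured TCP pose, the force, the opening and the grip force at its end, in the units of the state.
- observe(): the state, without advancing time (a new reading comes with each control period).
- camera(name): name is "scene" or "side" or "wrist"; returns the picture (400x640x3 uint8, red, green, blue); there is no depth.
- camera_model(name): a dict with "fov_y" (degrees; the focal length in pixels is half the picture's height over the tangent of half this angle, whatever the lens; pixels are square), "cx", "cy" (the principal point, pixels), "R" (3x3) and "t" (3): a world point X has camera coordinates R X + t. Camera axes: x right, y down, z forward; pixel columns grow to the right and rows downward; lengths in m; the calibration is good to about 2 mm. A picture is of the moment at which its call begins: read the wrist's pose just before it. camera_model takes no time and is no camera call; for the wrist camera it gives the pose at the moment of the call.
- sign_off(): hands the job in; it is judged then, once.
The state is a dict: "time": time; "qpos": joint angles; "joint_velocities": joint speeds; "joint_torque": joint torques, N m; "ee_pos": TCP position; "tool_rot": TCP orientation; "contact_force": force on the tool from outside, world axes, zero at the start; "ft_torque": the same for the moment, N m; "gripper_width": opening from 0.0 (shut) to 1.0 (fully open); "grasp_force": force on a finger pad.
Only numpy, scipy, OpenCV 4.12 (cv2) and the standard library are available. Lean on these libraries where they do the work, as an engineer would, in place of code of your own. Each camera call takes 0.05 s, during which the arm holds its last target. There are 200 camera calls.

TASK

Sanding is done, so shut the dust gate: take the bent rod off its rest by the handle, reach over the plywood guard, drop its leg behind the gate lever and draw the lever towards the guard until you feel it come up hard against its hidden stop, then keep a steady pull of about 9 N on it for a good second to seat the gate. Never load the lever or the housing with more than 15 N, touch the lever only with the rod, hang the rod back in both forks of its rest the way it was, and leave everything else on the bench where it is.

Things in the scene. Friction and masses are not known exactly. Their poses are not given: they have to be found in the camera images.
- rod_grip (a point): Centre of the bent rod's dark wooden handle, a bar 100 mm long (own x), 24 wide (y), 30 tall (z). An 8 mm steel shaft leaves it along x: 50 mm behind, 100 mm ahead; there, 150 mm from this point, it bends square and an 8 mm leg hangs down (-z). 180 g. It starts lying in the rest's two forks, leg hanging; the handle's sides can be gripped from straight above.
- rod_tip (a point): Lower end of the rod's leg, 150 mm ahead (x) of and 84 mm below (z) rod_grip; same axes.
- rest_seat (a point): Fixed wooden rest: where the handle's centre (rod_grip) belongs when the rod hangs in it, 130 mm above the bench; x along the hung rod to its leg, z up. Two posts 14 mm thick stand at x = -75 and +75 mm, each with an open 90 degree V fork carrying the shaft, 45 mm across and reaching 15 mm above this point. The handle has about 18 mm play between the posts.
- gate: Fixed dust gate. Origin: bench level, middle of the guard's front face; x points into the housing, away from the robot; z up. Guard: plywood 15 mm thick, 220 wide (y), 140 high; side cheeks as high, 15 thick, run back to x = 140 mm at y = -102 and +102. Behind it a grey housing, top at 60 mm, reaches to x = 220, then a round duct, top at 88 mm. The lever stands in the housing's top.
- guard_top (a point): Middle of the guard's top edge, 140 mm above the bench; same axes as gate.
- lever_top (a point): Middle of the top edge of the gate lever: an upright flat steel bar 36 mm wide (y), 8 mm thick (x), its top 121 mm above the bench, standing 58 mm up from the housing; axes as gate. It stands at gate x = 90 mm when the joint is 0 and comes nearer the guard as the joint grows.
- gate_lever (a joint): Travel of the lever in m: 0 = far end, gate open. It slides along gate -x, towards the guard, drags with about 2.5 N and stays where it is left. It starts between 0 and 0.008. Home is where it comes up hard against an adjustable stop hidden inside the housing, set anywhere between 0.018 and 0.048: it can be felt but neither seen nor measured beforehand.
- glue: Glue bottle, 160 mm tall: leave alone.
- tape: Tape roll, 100 mm across: leave alone.
- tin: Small round tin, 44 mm across, 50 tall, standing on the grey housing's rear corner at gate x = 175, y = 60 mm: leave alone.
- offcut: Two wood offcuts stuck together, 160 x 70 x 42 mm: leave alone.
- mallet: Hammer lying on the bench: leave alone.
- cup: Black cup, 85 mm tall: leave alone.
- sand_block: Cork sanding block, 70 x 110 x 34 mm: leave alone.
Things that resemble listed ones, but are neither listed nor needed, are in the scene too. What is shaped like the part that bears rest_seat but red is not meant.

How it is judged:
By the outcome, as a careful person would: the job done as asked, in the order asked, and still so for the second after the job is handed in, with the robot touching nothing.
It also fails if it takes over 70 s, if anything falls off the work surface, if the arm or the gripper's body presses on something with over 40 N, if the wrist force passes 120 N, or if a joint passes its speed limit or range.

## Working session

There is one attempt and no reset: what is moved stays moved. The work goes in short steps, Python scripts to look and compute and a tool call to move; the robot and the scene stay as the last step left them, time stands still between calls to the robot, and variables do not carry over. Pictures are saved under pics/ and viewed, at most 10 in all, crops included, and the job is handed in when it is done.

Besides the shell and the picture viewer there is one more tool, called by a JSON object that holds its "op" and its "data". drive_tool: Moves the arm, as the interface text tells. Its arguments: {"type":"object","properties":{"moves":{"type":"array"},"grip_force":{"type":"number"}},"required":["moves"]}

```bash
mkdir -p pics; python3 - <<'E'
from rig import *
import cv2
s=observe();print({k:s[k] for k in('time','ee_pos','tool_rot','contact_force','gripper_width')})
for n in('scene','side'):
    cv2.imwrite(f'pics/{n}0.png',camera(n)[:,:,::-1])
    m=camera_model(n);print(n,m)
E
```

```text
{'time': 0.0, 'ee_pos': array([ 0.13917169, -0.60879563,  0.21212478]), 'tool_rot': array([ 9.93686266e-01,  1.12191825e-01, -1.40792264e-04, -7.60458588e-04]), 'contact_force': array([0.31356998, 0.19499194, 0.47752411]), 'gripper_width': 0.9988535038009939}
scene {'fov_y': 43.43739882774315, 'cx': 318.91291747584955, 'cy': 198.31507066001362, 'R': array([[ 0.71658386,  0.69749294,  0.00334206],
       [ 0.5628523 , -0.57541483, -0.59337599],
       [-0.41195249,  0.42708474, -0.80491849]]), 't': array([-0.38157023, -0.22071297,  1.53647145])}
side {'fov_y': 57.33652438516946, 'cx': 321.0284650517905, 'cy': 202.4585114568993, 'R': array([[-0.99778753, -0.06317234, -0.02071953],
       [-0.02576924,  0.65477216, -0.7553869 ],
       [ 0.06128613, -0.7531817 , -0.6549514 ]]), 't': array([0.5041575 , 0.08118929, 1.09775941])}
```

View pics/scene0.png

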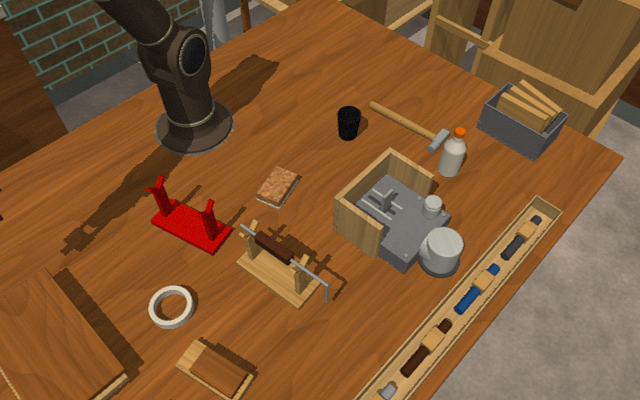

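View pics/side0.png

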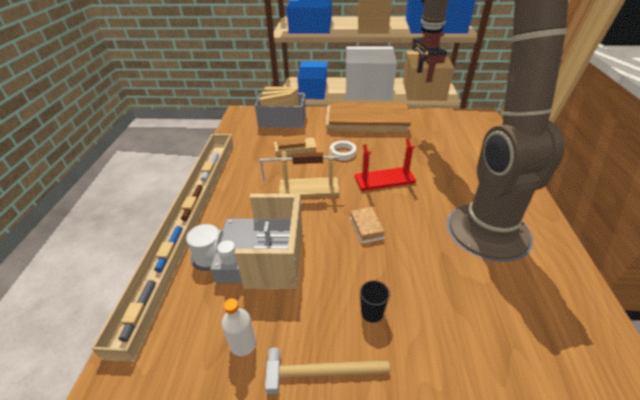

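Scene view: the wooden rest with the rod is at about (275,250), handle dark brown. The red lookalike rest at (190,215) is not wanted. The gate box is at (385,210) with its lever at (385,200). In the side view the rod is at (305,160) and the gate at (265,240). I'll take one close crop of each.

```bash
python3 - <<'E'
import cv2,numpy as np
a=cv2.imread('pics/scene0.png');b=cv2.imread('pics/side0.png')
c1=cv2.resize(a[145:305,225:465],(780,520),interpolation=cv2.INTER_CUBIC) #3.25
cv2.imwrite('pics/c1.png',c1)
c2=cv2.resize(b[140:295,180:350],None,fx=3.8,fy=3.8,interpolation=cv2.INTER_CUBIC)
cv2.imwrite('pics/c2.png',c2)
E
```

```text
(no output)
```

View pics/c1.png

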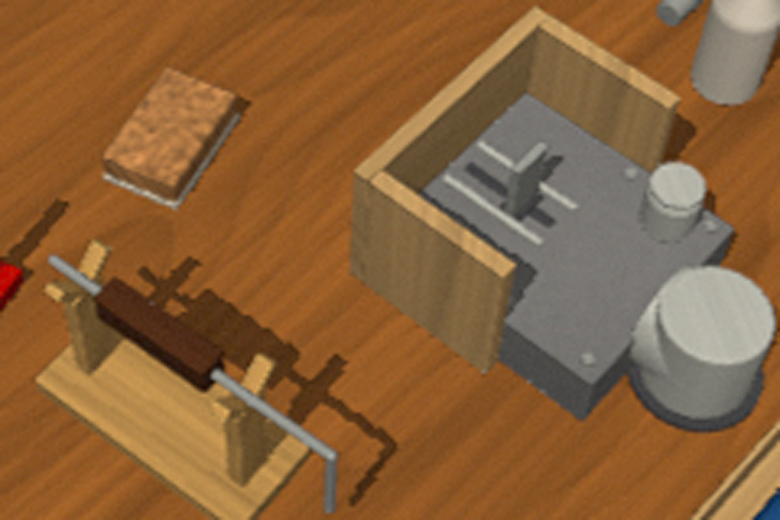

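View pics/c2.png

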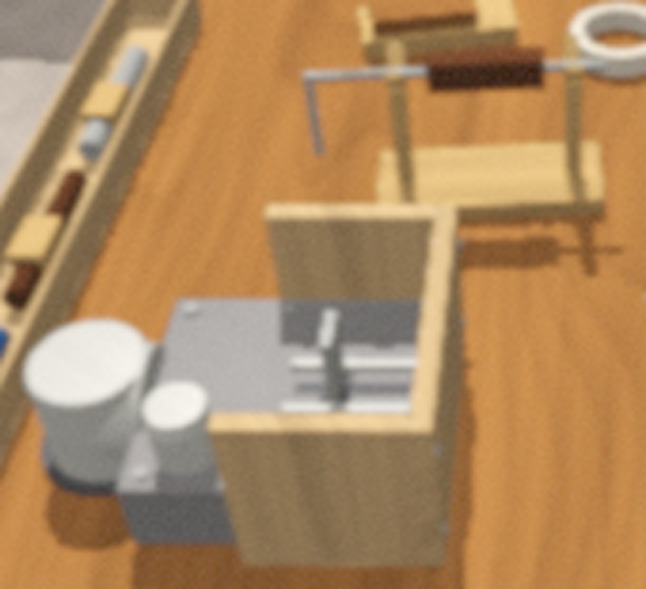

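Crops: the rod's bend is at c1 (333,457), its rear end at (52,260) and its tip at (331,510). The guard's front top corners are at (355,175) and (537,9), the cheek ends at (678,100) and (499,277), and the lever top at (535,152). I'll fit poses from these points and the matching ones in the side view.

```bash
cat > h.py <<'E'
from rig import *
import numpy as np, cv2
from scipy.optimize import least_squares
from scipy.spatial.transform import Rotation as Ro
def proj(m,X):
    X=np.atleast_2d(X)@m['R'].T+m['t']; f=200/np.tan(np.radians(m['fov_y']/2))
    return X[:,:2]/X[:,2:]*f+[m['cx'],m['cy']]
def P2(p,L):
    c,s=np.cos(p[2]),np.sin(p[2]);L=np.atleast_2d(np.array(L,float))
    return np.c_[p[0]+c*L[:,0]-s*L[:,1],p[1]+s*L[:,0]+c*L[:,1],L[:,2]]
def tool(z=0):
    s=observe();return s,Ro.from_quat(s['tool_rot'])
E
cat > fit.py <<'E'
from h import *
S=lambda u,v:(225+u/3.25,145+v/3.25)
D=lambda u,v:(180+u/3.8,140+v/3.8)
ms,md=camera_model('scene'),camera_model('side')
def fit(obs,p0,n):
    def r(p): return np.concatenate([proj(m,P2(p,[L]))[0]-px for m,L,px in obs])
    o=least_squares(r,p0,loss='soft_l1');print(n,o.x.round(4),np.abs(o.fun).round(1));return o.x
z=.130
rod=fit([(ms,(.15,0,z),S(333,457)),(ms,(-.1,0,z),S(52,260)),(ms,(.15,0,.046),S(331,510)),(md,(.15,0,z),D(307,76)),(md,(.15,0,.046),D(320,153)),(md,(0,0,z),D(487,70))],[.4,-.4,0],'rod')
g=fit([(ms,(0,-.11,.14),S(355,175)),(ms,(0,.11,.14),S(537,9)),(ms,(.14,.1095,.14),S(678,100)),(ms,(.14,-.1095,.14),S(499,277)),(ms,(0,-.11,0),S(352,275)),(md,(0,.11,.14),D(437,430)),(md,(0,-.11,.14),D(457,207)),(md,(.14,.1095,.14),D(210,420)),(md,(.14,-.1095,.14),D(267,207))],[.5,0,0],'gate')
l=fit([(ms,(0,0,.121),S(535,152)),(md,(0,0,.121),D(330,320))],[.6,0,0],'lever')
c,s=np.cos(g[2]),np.sin(g[2]);d=l[:2]-g[:2];print('lever in gate',c*d[0]+s*d[1],-s*d[0]+c*d[1])
E
python3 fit.py
```

```text
rod [ 0.5558 -0.1693  0.1122] [0.3 0.3 0.5 0.4 0.3 0.2 0.2 0.3 0.  0.8 0.3 0.2]
gate [0.5552 0.1311 0.0394] [0.9 1.  1.1 0.6 0.5 0.3 1.2 0.6 1.4 0.  1.1 0.  0.1 1.  0.5 2.2 0.2 0.8]
lever [0.6361 0.1396 0.    ] [0.9 0.5 0.3 3.1]
lever in gate 0.08118787512721226 0.005337755335249348
```

```bash
cat >> h.py <<'E'
def goto(x,y,z,yaw):
    s=observe();R=Ro.from_quat(s['tool_rot']);T=Ro.from_quat([np.cos(yaw/2),np.sin(yaw/2),0,0])
    print('shift',(1000*R.inv().apply(np.array([x,y,z])-s['ee_pos'])).round(1),'turn',(R.inv()*T).as_rotvec().round(4),'at',s['ee_pos'].round(4),'t',round(s['time'],2),'F',s['contact_force'].round(2),'tq',s['ft_torque'].round(2),'w',round(s['gripper_width'],3))
E
python3 -c "
from h import *
goto(.556,-.169,.25,.112)"
```

```text
shift [ 504.4 -335.9  -37.4] turn [-0.0014  0.0002  0.1128] at [ 0.1392 -0.6088  0.2122] t 0.1 F [ 0.85  0.18 -0.7 ] tq [-0.01 -0.01  0.09] w 0.996
```

{"op": "drive_tool", "data": {"moves": [[[20,-13,-37],[0,0,0.02],-1],[[50,-33,-37],[0,0,0.05],-1],[[85,-56,-37],[0,0,0.08],-1],[[120,-80,-37],[0,0,0.113],-1],[[150,-100,-37],[0,0,0.113],-1]]}}

```text
time: 0.52
ee_pos: [0.2646, -0.4762, 0.2498]
tool_rot: [0.998, 0.055, 0.0, -0.0]
contact_force: [0.2, 0.1, 0.3]
gripper_width: 1.0
grasp_force: 0.0
```

{"op": "drive_tool", "data": {"moves": [[[31,-26,0],[0,0,0],-1],[[62,-52,0],[0,0,0],-1],[[93,-78,0],[0,0,0],-1],[[124,-104,0],[0,0,0],-1],[[155,-130,0],[0,0,0],-1]]}}

```text
time: 0.93
ee_pos: [0.4035, -0.3301, 0.2499]
tool_rot: [0.998, 0.056, -0.0, -0.0]
contact_force: [0.8, -0.0, 0.0]
gripper_width: 1.0
grasp_force: 0.0
```

{"op": "drive_tool", "data": {"moves": [[[31,-26,0],[0,0,0],-1],[[62,-52,0],[0,0,0],-1],[[93,-78,0],[0,0,0],-1],[[124,-104,0],[0,0,0],-1],[[155,-130,0],[0,0,0],-1]]}}

```text
time: 1.35
ee_pos: [0.5431, -0.1838, 0.2497]
tool_rot: [0.998, 0.056, -0.0, -0.0]
contact_force: [0.7, -0.4, -0.3]
gripper_width: 1.0
grasp_force: 0.0
```

{"op": "drive_tool", "data": {"moves": [[[16,-14,0],[0,0,0],-1],[[16,-14,0],[0,0,0],-1],[[16,-14,0],[0,0,0],-1]]}}

```text
time: 1.6
ee_pos: [0.5569, -0.1684, 0.2492]
tool_rot: [0.998, 0.057, -0.001, -0.0]
contact_force: [-1.0, 0.3, 0.4]
gripper_width: 1.003
grasp_force: 0.0
```

```bash
python3 - <<'E'
from h import *
goto(.556,-.169,.25,.112)
m=camera_model('wrist');im=camera('wrist')[:,:,::-1]
cv2.imwrite('pics/w1.png',im)
print(proj(m,P2([.5558,-.1693,.1122],[(.05,.012,.145),(.05,-.012,.145),(-.05,.012,.145),(-.05,-.012,.145),(.15,0,.13)])).round(0).tolist())
E
```

```text
shift [-1.   0.5 -0.8] turn [-0.0007  0.0011  0.0027] at [ 0.5569 -0.1684  0.2492] t 1.6 F [-1.    0.31  0.43] tq [-0.06 -0.02 -0.01] w 1.003
[[313.0, 143.0], [341.0, 143.0], [314.0, 250.0], [340.0, 250.0], [328.0, 18.0]]
```

View pics/w1.png

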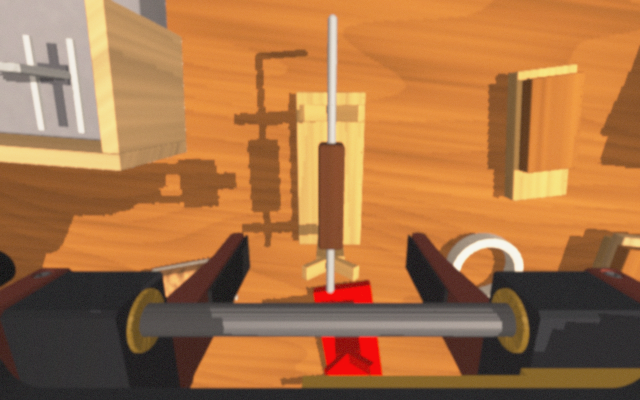

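The wrist view shows the handle at x 319–343, y 143–249, centred about 4 px (3.5 mm) to the right of the prediction. The lengthwise position and yaw match. I'll go down with that correction.

{"op": "drive_tool", "data": {"moves": [[[-1,3,35],[0,0,0],-1],[[-1,3,70],[0,0,0],-1],[[-1,3,100],[0,0,0],-1],[[-1,3,124],[0,0,0],-1],[[-1,3,124],[0,0,0],-1]]}}

```text
time: 2.07
ee_pos: [0.5515, -0.1744, 0.1212]
tool_rot: [0.999, 0.054, -0.004, -0.001]
contact_force: [-0.9, 1.0, -0.3]
gripper_width: 0.998
grasp_force: 0.0
```

{"op": "drive_tool", "data": {"moves": [[[0,0,0],[0,0,0],-0.2],[[0,0,0],[0,0,0],0.2],[[0,0,0],[0,0,0],0.3],[[0,0,0],[0,0,0],0.35],[[0,0,0],[0,0,0],0.4]], "grip_force": 10}}

```text
time: 2.48
ee_pos: [0.5567, -0.1731, 0.1274]
tool_rot: [0.998, 0.056, 0.001, 0.0]
contact_force: [0.1, -0.2, 0.5]
gripper_width: 0.662
grasp_force: 0.0
```

{"op": "drive_tool", "data": {"moves": [[[0,0,0],[0,0,0],0.45],[[0,0,0],[0,0,0],0.5],[[0,0,0],[0,0,0],0.6],[[0,0,0],[0,0,0],1],[[0,0,0],[0,0,0],1]]}}

```text
time: 2.9
ee_pos: [0.556, -0.1722, 0.126]
tool_rot: [0.998, 0.056, -0.0, -0.0]
contact_force: [-3.6, 12.0, 7.4]
gripper_width: 0.273
grasp_force: 5.9
```

{"op": "drive_tool", "data": {"moves": [[[0,0,0],[0,0,0],1],[[0,0,0],[0,0,0],1],[[0,0,0],[0,0,0],1],[[0,0,0],[0,0,0],1]]}}

```text
time: 3.23
ee_pos: [0.556, -0.1716, 0.126]
tool_rot: [0.998, 0.056, -0.0, -0.001]
contact_force: [-2.2, 6.3, 4.5]
gripper_width: 0.271
grasp_force: 10.0
```

{"op": "drive_tool", "data": {"moves": [[[0,-1.5,0],[0,0,0],1],[[0,-1.5,0],[0,0,0],1],[[0,-1.5,0],[0,0,0],1],[[0,-1.5,0],[0,0,0],1],[[0,-1.5,0],[0,0,0],1]], "grip_force": 60}}

```text
time: 3.65
ee_pos: [0.5559, -0.1716, 0.126]
tool_rot: [0.998, 0.056, 0.0, 0.0]
contact_force: [0.4, 1.5, 1.9]
gripper_width: 0.266
grasp_force: 60.0
```

```bash
python3 - <<'E'
from h import *
goto(.556,-.172,.126,.112)
s=observe();print(s['grasp_force'],s['tool_rot'])
E
```

```text
shift [0.  0.4 0. ] turn [ 0.0003 -0.0003 -0.0004] at [ 0.5559 -0.1716  0.126 ] t 3.65 F [0.4  1.49 1.95] tq [0.31 0.02 0.06] w 0.266
59.99054431915283 [9.98444570e-01 5.57528866e-02 1.67974899e-04 1.64971781e-04]
```

{"op": "drive_tool", "data": {"moves": [[[0,0,-5],[0,0,0],1],[[0,0,-15],[0,0,0],1],[[0,0,-30],[0,0,0],1],[[0,0,-50],[0,0,0],1],[[0,0,-70],[0,0,0],1]]}}

```text
time: 4.07
ee_pos: [0.5552, -0.1716, 0.1969]
tool_rot: [0.998, 0.056, -0.001, 0.0]
contact_force: [-0.2, -0.3, -1.8]
gripper_width: 0.267
grasp_force: 60.0
```

{"op": "drive_tool", "data": {"moves": [[[0,0,-20],[0,0,0],1],[[0,0,-40],[0,0,0],1],[[0,0,-60],[0,0,0],1],[[0,0,-70],[0,0,0],1],[[0,0,-70],[0,0,0],1]]}}

```text
time: 4.48
ee_pos: [0.5569, -0.1718, 0.2688]
tool_rot: [0.998, 0.056, 0.002, 0.001]
contact_force: [0.4, 0.2, -2.8]
gripper_width: 0.267
grasp_force: 60.0
```

```bash
python3 - <<'E'
from h import *
# lever start guess gate x .083 ; tip target gate (.117, .004)
g=[.5552,.1311,.0394]
X=P2(g,[(.125-.15,0.005,0)])[0];print(X)
goto(X[0],X[1],.265,.0394)
E
```

```text
[0.53002245 0.13511137 0.        ]
shift [   7.4 -308.     3.2] turn [ 0.0018 -0.004   0.072 ] at [ 0.5569 -0.1718  0.2688] t 4.48 F [ 0.42  0.19 -2.79] tq [ 0.02  0.06 -0.02] w 0.267
```

{"op": "drive_tool", "data": {"moves": [[[1,-15,0],[0,0,0.01],1],[[2,-45,0],[0,0,0.02],1],[[3,-80,0],[0,0,0.04],1],[[4,-115,0],[0,0,0.06],1],[[5,-150,0],[0,0,0.072],1]]}}

```text
time: 4.9
ee_pos: [0.543, -0.0206, 0.2646]
tool_rot: [1.0, 0.019, -0.001, 0.0]
contact_force: [0.4, 0.6, -1.4]
gripper_width: 0.267
grasp_force: 60.0
```

{"op": "drive_tool", "data": {"moves": [[[-5,-35,0],[0,0,0],1],[[-5,-70,0],[0,0,0],1],[[-7,-105,0],[0,0,0],1],[[-8,-130,0],[0,0,0],1],[[-8,-145,0],[0,0,0],1]]}}

```text
time: 5.32
ee_pos: [0.5287, 0.1266, 0.2648]
tool_rot: [1.0, 0.022, -0.001, -0.0]
contact_force: [-0.1, -0.4, -1.9]
gripper_width: 0.267
grasp_force: 60.0
```

{"op": "drive_tool", "data": {"moves": [[[0,-8,0],[0,0,0],1],[[0,-13,0],[0,0,0],1],[[0,-13,0],[0,0,0],1],[[0,-13,0],[0,0,0],1],[[0,-13,0],[0,0,0],1]]}}

```text
time: 5.73
ee_pos: [0.53, 0.1342, 0.2656]
tool_rot: [1.0, 0.019, -0.0, 0.0]
contact_force: [-0.0, 0.4, -2.6]
gripper_width: 0.264
grasp_force: 60.0
```

```bash
python3 - <<'E'
from h import *
goto(.530,.1351,.265,.0394)
mw=camera_model('wrist')
ims=[camera(n)[:,:,::-1] for n in('wrist','side','scene')]
w=ims[0];s=cv2.resize(ims[1][100:300,170:350],None,fx=2.6,fy=2.6,interpolation=cv2.INTER_CUBIC)
cv2.imwrite('pics/w2.png',w);cv2.imwrite('pics/sd2.png',ims[1]);cv2.imwrite('pics/sc2.png',ims[2])
import pickle;pickle.dump(mw,open('mw2.pkl','wb'))
g=[.5552,.1311,.0394]
print(proj(mw,P2(g,[(0,-.11,.14),(0,.11,.14),(.14,-.1095,.14),(.14,.1095,.14),(.083,-.018,.121),(.083,.018,.121)])).round().tolist())
s0=observe();R=Ro.from_quat(s0['tool_rot']);gp=s0['ee_pos']+R.apply([0,0,-.005])
rod=lambda x,z:gp+R.apply([x,0,-z])
B=[rod(.15,0),rod(.15,-.084)];print('tip',B[1])
for n,m in(('w',mw),('side',camera_model('side')),('scene',camera_model('scene'))):print(n,proj(m,B).round().tolist())
E
```

```text
shift [ 0.  -0.9  0.6] turn [ 0.0007  0.0004 -0.0018] at [0.53   0.1342 0.2656] t 5.73 F [-0.03  0.38 -2.6 ] tq [0.01 0.09 0.04] w 0.264
[[446.0, 166.0], [215.0, 167.0], [463.0, -1.0], [199.0, -1.0], [350.0, 75.0], [311.0, 75.0]]
tip [0.67988174 0.14046329 0.18691969]
w [[324.0, -66.0], [325.0, -0.0]]
side [[240.0, 182.0], [246.0, 208.0]]
scene [[412.0, 162.0], [407.0, 185.0]]
```

View pics/w2.png

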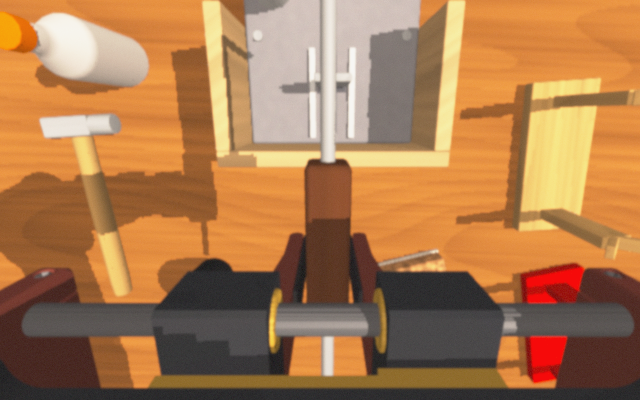

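The wrist view shows the guard's top edge at y≈165, x 217–449, and the lever at about (331,76). The predictions were 215–446 and (330,75), so the fit is good. The shaft lines up with the lever, so I'll lower the leg behind it.

{"op": "drive_tool", "data": {"moves": [[[0,0,20],[0,0,0],1],[[-2,0,45],[0,0,0],1],[[-4,0,65],[0,0,0],1],[[-6,0,80],[0,0,0],1],[[-6,0,90],[0,0,0],1]]}}

```text
time: 6.3
ee_pos: [0.5229, 0.1348, 0.1743]
tool_rot: [1.0, 0.02, -0.001, 0.0]
contact_force: [-0.4, 0.1, -2.2]
gripper_width: 0.265
grasp_force: 60.0
```

{"op": "drive_tool", "data": {"moves": [[[0,0,4],[0,0,0],1],[[0,0,8],[0,0,0],1],[[0,0,8],[0,0,0],1],[[0,0,8],[0,0,0],1],[[0,0,8],[0,0,0],1]]}}

```text
time: 6.72
ee_pos: [0.5244, 0.1358, 0.1688]
tool_rot: [1.0, 0.02, 0.001, -0.0]
contact_force: [-0.3, 0.2, -2.0]
gripper_width: 0.264
grasp_force: 60.0
```

```bash
python3 - <<'E'
from h import *
goto(.530,.1351,.160,.0394)
a=camera('side')[:,:,::-1];b=camera('scene')[:,:,::-1]
c=np.hstack([cv2.resize(a[165:275,190:300],(400,400),interpolation=cv2.INTER_CUBIC),cv2.resize(b[130:240,330:440],(400,400),interpolation=cv2.INTER_CUBIC)])
cv2.imwrite('pics/c3.png',c)
s0=observe();R=Ro.from_quat(s0['tool_rot']);gp=s0['ee_pos']+R.apply([0,0,-.005])
B=[gp+R.apply([.15,0,0]),gp+R.apply([.15,0,.084])];print('tip',B[1])
print(((proj(camera_model('side'),B)-[190,165])*400/110).round(),((proj(camera_model('scene'),B)-[330,130])*400/110+[400,0]).round())
E
```

```text
shift [5.6 0.9 8.8] turn [-0.0002 -0.0014  0.0003] at [0.5244 0.1358 0.1688] t 6.72 F [-0.31  0.18 -2.02] tq [-0.    0.12  0.07] w 0.264
tip [0.67421026 0.14178391 0.08984561]
[[214. 173.]
 [231. 258.]] [[671. 208.]
 [654. 283.]]
```

View pics/c3.png

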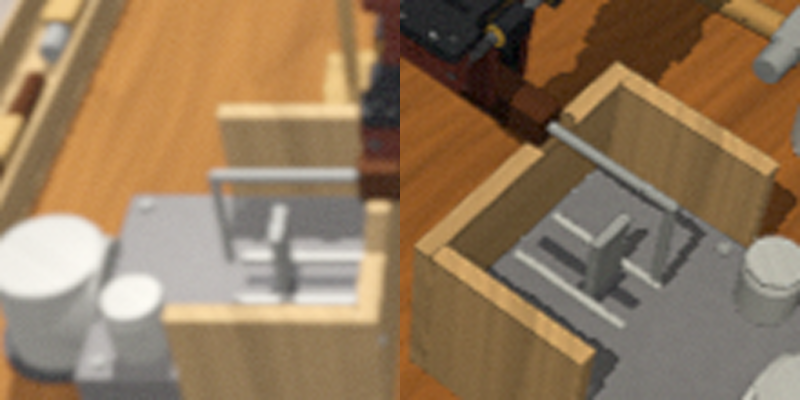

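The leg hangs behind the lever as predicted, with the tip at (231,258) and (657,283), but about 7 mm to its +y side. I'll centre it and approach.

{"op": "drive_tool", "data": {"moves": [[[0,3,0],[0,0,0],1],[[-3,7,0],[0,0,0],1],[[-8,7,1],[0,0,0],1],[[-12,7,3],[0,0,0],1],[[-12,7,5],[0,0,0],1]]}}

```text
time: 7.23
ee_pos: [0.511, 0.128, 0.1628]
tool_rot: [1.0, 0.02, -0.0, 0.0]
contact_force: [-0.3, 0.5, -2.5]
gripper_width: 0.264
grasp_force: 60.0
```

{"op": "drive_tool", "data": {"moves": [[[0,0,0],[0,0,0],1],[[0,0,0],[0,0,0],1],[[-1,0,0],[0,0,0],1],[[-2,0,0],[0,0,0],1],[[-3,0,0],[0,0,0],1]]}}

```text
time: 7.65
ee_pos: [0.509, 0.1281, 0.1629]
tool_rot: [1.0, 0.02, -0.0, -0.0]
contact_force: [-0.5, 0.3, -2.7]
gripper_width: 0.267
grasp_force: 60.0
```

{"op": "drive_tool", "data": {"moves": [[[-1,0,0],[0,0,0],1],[[-2,0,0],[0,0,0],1],[[-3,0,0],[0,0,0],1],[[-3,0,0],[0,0,0],1]]}}

```text
time: 7.98
ee_pos: [0.5058, 0.1279, 0.163]
tool_rot: [1.0, 0.02, -0.0, 0.0]
contact_force: [-0.5, -0.3, -2.6]
gripper_width: 0.261
grasp_force: 60.0
```

{"op": "drive_tool", "data": {"moves": [[[-1,0,0],[0,0,0],1],[[-2,0,0],[0,0,0],1],[[-3,0,0],[0,0,0],1],[[-4,0,0],[0,0,0],1]]}}

```text
time: 8.32
ee_pos: [0.5019, 0.1278, 0.1629]
tool_rot: [1.0, 0.02, -0.0, 0.0]
contact_force: [-0.7, -0.1, -2.8]
gripper_width: 0.264
grasp_force: 60.0
```

{"op": "drive_tool", "data": {"moves": [[[-1,0,0],[0,0,0],1],[[-2,0,0],[0,0,0],1],[[-3,0,0],[0,0,0],1],[[-4,0,0],[0,0,0],1]]}}

```text
time: 8.65
ee_pos: [0.498, 0.1276, 0.1629]
tool_rot: [1.0, 0.02, 0.0, 0.0]
contact_force: [0.8, -0.1, -1.4]
gripper_width: 0.268
grasp_force: 60.0
```

{"op": "drive_tool", "data": {"moves": [[[-1,0,0],[0,0,0],1],[[-2,0,0],[0,0,0],1],[[-2,0,0],[0,0,0],1]]}}

```text
time: 8.9
ee_pos: [0.496, 0.1275, 0.163]
tool_rot: [1.0, 0.02, 0.0, -0.0]
contact_force: [-0.4, -1.0, -1.9]
gripper_width: 0.266
grasp_force: 60.0
```

{"op": "drive_tool", "data": {"moves": [[[-1,0,0],[0,0,0],1],[[-2,0,0],[0,0,0],1],[[-2,0,0],[0,0,0],1]]}}

```text
time: 9.15
ee_pos: [0.4943, 0.1275, 0.163]
tool_rot: [1.0, 0.02, 0.0, -0.0]
contact_force: [2.5, 0.8, -3.2]
gripper_width: 0.27
grasp_force: 60.0
```

{"op": "drive_tool", "data": {"moves": [[[-1,0,0],[0,0,0],1],[[-2,0,0],[0,0,0],1],[[-2,0,0],[0,0,0],1]]}}

```text
time: 9.4
ee_pos: [0.492, 0.1274, 0.1629]
tool_rot: [1.0, 0.02, 0.0, 0.0]
contact_force: [1.6, 0.2, -3.4]
gripper_width: 0.269
grasp_force: 60.0
```

{"op": "drive_tool", "data": {"moves": [[[-1,0,0],[0,0,0],1],[[-2,0,0],[0,0,0],1],[[-2,0,0],[0,0,0],1]]}}

```text
time: 9.65
ee_pos: [0.4898, 0.1273, 0.1629]
tool_rot: [1.0, 0.02, -0.0, 0.0]
contact_force: [1.6, 0.3, -3.3]
gripper_width: 0.265
grasp_force: 60.0
```

{"op": "drive_tool", "data": {"moves": [[[-0.5,0,0],[0,0,0],1],[[-1,0,0],[0,0,0],1],[[-1.5,0,0],[0,0,0],1],[[-2,0,0],[0,0,0],1],[[-2,0,0],[0,0,0],1]]}}

```text
time: 10.07
ee_pos: [0.488, 0.1272, 0.163]
tool_rot: [1.0, 0.02, -0.0, 0.0]
contact_force: [2.3, -0.4, -3.5]
gripper_width: 0.268
grasp_force: 60.0
```

{"op": "drive_tool", "data": {"moves": [[[-0.5,0,0],[0,0,0],1],[[-1,0,0],[0,0,0],1],[[-1.5,0,0],[0,0,0],1],[[-2,0,0],[0,0,0],1],[[-2,0,0],[0,0,0],1]]}}

```text
time: 10.48
ee_pos: [0.4859, 0.1271, 0.1629]
tool_rot: [1.0, 0.02, -0.0, 0.0]
contact_force: [2.0, -0.2, -3.5]
gripper_width: 0.268
grasp_force: 60.0
```

{"op": "drive_tool", "data": {"moves": [[[-0.5,0,0],[0,0,0],1],[[-1,0,0],[0,0,0],1],[[-1.5,0,0],[0,0,0],1],[[-2,0,0],[0,0,0],1],[[-2,0,0],[0,0,0],1]]}}

```text
time: 10.9
ee_pos: [0.4839, 0.127, 0.1629]
tool_rot: [1.0, 0.02, -0.0, 0.0]
contact_force: [2.3, 0.9, -3.2]
gripper_width: 0.267
grasp_force: 60.0
```

{"op": "drive_tool", "data": {"moves": [[[-0.5,0,0],[0,0,0],1],[[-1,0,0],[0,0,0],1],[[-1.5,0,0],[0,0,0],1],[[-2,0,0],[0,0,0],1],[[-2,0,0],[0,0,0],1]]}}

```text
time: 11.32
ee_pos: [0.482, 0.127, 0.1629]
tool_rot: [1.0, 0.02, -0.0, 0.0]
contact_force: [1.9, -0.2, -2.5]
gripper_width: 0.267
grasp_force: 60.0
```

{"op": "drive_tool", "data": {"moves": [[[-0.5,0,0],[0,0,0],1],[[-1,0,0],[0,0,0],1],[[-1.5,0,0],[0,0,0],1],[[-2,0,0],[0,0,0],1],[[-2,0,0],[0,0,0],1]]}}

```text
time: 11.73
ee_pos: [0.4799, 0.1269, 0.1629]
tool_rot: [1.0, 0.02, -0.0, 0.0]
contact_force: [2.3, -0.8, -3.5]
gripper_width: 0.269
grasp_force: 60.0
```

{"op": "drive_tool", "data": {"moves": [[[-0.5,0,0],[0,0,0],1],[[-1,0,0],[0,0,0],1],[[-1.5,0,0],[0,0,0],1],[[-2,0,0],[0,0,0],1],[[-2,0,0],[0,0,0],1]]}}

```text
time: 12.15
ee_pos: [0.4779, 0.1268, 0.1629]
tool_rot: [1.0, 0.02, -0.0, 0.0]
contact_force: [2.7, 0.8, -3.4]
gripper_width: 0.263
grasp_force: 60.0
```

{"op": "drive_tool", "data": {"moves": [[[-0.5,0,0],[0,0,0],1],[[-1,0,0],[0,0,0],1],[[-1.5,0,0],[0,0,0],1],[[-2,0,0],[0,0,0],1],[[-2,0,0],[0,0,0],1]]}}

```text
time: 12.57
ee_pos: [0.476, 0.1267, 0.163]
tool_rot: [1.0, 0.02, -0.0, 0.0]
contact_force: [0.6, 0.4, -3.4]
gripper_width: 0.262
grasp_force: 60.0
```

{"op": "drive_tool", "data": {"moves": [[[-0.5,0,0],[0,0,0],1],[[-1,0,0],[0,0,0],1],[[-1.5,0,0],[0,0,0],1],[[-2,0,0],[0,0,0],1],[[-2,0,0],[0,0,0],1]]}}

```text
time: 12.98
ee_pos: [0.474, 0.1266, 0.163]
tool_rot: [1.0, 0.02, -0.0, 0.0]
contact_force: [1.6, -0.1, -3.2]
gripper_width: 0.262
grasp_force: 60.0
```

{"op": "drive_tool", "data": {"moves": [[[-0.5,0,0],[0,0,0],1],[[-1,0,0],[0,0,0],1],[[-1.5,0,0],[0,0,0],1],[[-2,0,0],[0,0,0],1],[[-2,0,0],[0,0,0],1]]}}

```text
time: 13.4
ee_pos: [0.4719, 0.1266, 0.1629]
tool_rot: [1.0, 0.02, -0.0, 0.0]
contact_force: [2.4, 1.3, -4.2]
gripper_width: 0.264
grasp_force: 60.0
```

{"op": "drive_tool", "data": {"moves": [[[-0.5,0,0],[0,0,0],1],[[-1,0,0],[0,0,0],1],[[-1.5,0,0],[0,0,0],1],[[-2,0,0],[0,0,0],1],[[-2,0,0],[0,0,0],1]]}}

```text
time: 13.82
ee_pos: [0.4699, 0.1265, 0.1629]
tool_rot: [1.0, 0.02, -0.0, 0.0]
contact_force: [2.1, -0.3, -2.6]
gripper_width: 0.268
grasp_force: 60.0
```

{"op": "drive_tool", "data": {"moves": [[[-0.5,0,0],[0,0,0],1],[[-1,0,0],[0,0,0],1],[[-1.5,0,0],[0,0,0],1],[[-2,0,0],[0,0,0],1],[[-2,0,0],[0,0,0],1]]}}

```text
time: 14.23
ee_pos: [0.468, 0.1264, 0.1629]
tool_rot: [1.0, 0.02, -0.0, 0.0]
contact_force: [3.1, -0.3, -3.4]
gripper_width: 0.268
grasp_force: 60.0
```

{"op": "drive_tool", "data": {"moves": [[[-0.5,0,0],[0,0,0],1],[[-1,0,0],[0,0,0],1],[[-1.5,0,0],[0,0,0],1],[[-2,0,0],[0,0,0],1],[[-2,0,0],[0,0,0],1]]}}

```text
time: 14.65
ee_pos: [0.466, 0.1263, 0.1629]
tool_rot: [1.0, 0.02, -0.0, 0.0]
contact_force: [1.9, 0.4, -4.2]
gripper_width: 0.263
grasp_force: 60.0
```

{"op": "drive_tool", "data": {"moves": [[[-0.5,0,0],[0,0,0],1],[[-1,0,0],[0,0,0],1],[[-1.5,0,0],[0,0,0],1],[[-2,0,0],[0,0,0],1],[[-2,0,0],[0,0,0],1]]}}

```text
time: 15.07
ee_pos: [0.4639, 0.1262, 0.1629]
tool_rot: [1.0, 0.02, -0.0, 0.0]
contact_force: [2.2, -0.0, -3.7]
gripper_width: 0.268
grasp_force: 60.0
```

{"op": "drive_tool", "data": {"moves": [[[-0.5,0,0],[0,0,0],1],[[-1,0,0],[0,0,0],1],[[-1.5,0,0],[0,0,0],1],[[-2,0,0],[0,0,0],1],[[-2,0,0],[0,0,0],1]]}}

```text
time: 15.48
ee_pos: [0.4619, 0.1261, 0.1629]
tool_rot: [1.0, 0.02, -0.0, 0.0]
contact_force: [1.7, -0.6, -3.3]
gripper_width: 0.265
grasp_force: 60.0
```

{"op": "drive_tool", "data": {"moves": [[[-0.5,0,0],[0,0,0],1],[[-1,0,0],[0,0,0],1],[[-1.5,0,0],[0,0,0],1],[[-2,0,0],[0,0,0],1],[[-2,0,0],[0,0,0],1]]}}

```text
time: 15.9
ee_pos: [0.4606, 0.1261, 0.1631]
tool_rot: [1.0, 0.02, 0.001, -0.0]
contact_force: [4.4, 0.1, -4.2]
gripper_width: 0.266
grasp_force: 60.0
```

The lag and the force rise together here, so this is the stop. I'll raise the pull gently.

{"op": "drive_tool", "data": {"moves": [[[-0.3,0,0],[0,0,0],1],[[-0.6,0,0],[0,0,0],1],[[-0.6,0,0],[0,0,0],1]]}}

```text
time: 16.15
ee_pos: [0.4605, 0.1261, 0.1631]
tool_rot: [1.0, 0.02, 0.001, -0.0]
contact_force: [6.8, -0.0, -6.4]
gripper_width: 0.269
grasp_force: 60.0
```

{"op": "drive_tool", "data": {"moves": [[[-0.3,0,0],[0,0,0],1],[[-0.5,0,0],[0,0,0],1],[[-0.5,0,0],[0,0,0],1]]}}

```text
time: 16.4
ee_pos: [0.4605, 0.1261, 0.1632]
tool_rot: [1.0, 0.02, 0.001, -0.0]
contact_force: [8.3, 0.7, -7.9]
gripper_width: 0.267
grasp_force: 60.0
```

{"op": "drive_tool", "data": {"moves": [[[-0.1,0,0],[0,0,0],1],[[-0.1,0,0],[0,0,0],1],[[-0.1,0,0],[0,0,0],1],[[-0.1,0,0],[0,0,0],1]]}}

```text
time: 16.73
ee_pos: [0.4605, 0.1261, 0.1632]
tool_rot: [1.0, 0.02, 0.002, -0.0]
contact_force: [9.9, 0.4, -7.8]
gripper_width: 0.266
grasp_force: 60.0
```

{"op": "drive_tool", "data": {"moves": [[[0,0,0],[0,0,0],1],[[0,0,0],[0,0,0],1],[[0,0,0],[0,0,0],1],[[0,0,0],[0,0,0],1]]}}

```text
time: 17.07
ee_pos: [0.4605, 0.1261, 0.1632]
tool_rot: [1.0, 0.02, 0.001, -0.0]
contact_force: [10.0, 0.4, -8.2]
gripper_width: 0.269
grasp_force: 60.0
```

{"op": "drive_tool", "data": {"moves": [[[0.2,0,0],[0,0,0],1],[[0.2,0,0],[0,0,0],1],[[0.2,0,0],[0,0,0],1],[[0.2,0,0],[0,0,0],1],[[0.2,0,0],[0,0,0],1]]}}

```text
time: 17.48
ee_pos: [0.4605, 0.1261, 0.1631]
tool_rot: [1.0, 0.02, 0.001, -0.0]
contact_force: [8.0, 0.5, -6.7]
gripper_width: 0.269
grasp_force: 60.0
```

{"op": "drive_tool", "data": {"moves": [[[0,0,0],[0,0,0],1],[[0,0,0],[0,0,0],1],[[0,0,0],[0,0,0],1],[[0,0,0],[0,0,0],1],[[0,0,0],[0,0,0],1]]}}

```text
time: 17.9
ee_pos: [0.4605, 0.1261, 0.1631]
tool_rot: [1.0, 0.02, 0.001, -0.0]
contact_force: [7.4, 0.4, -6.9]
gripper_width: 0.265
grasp_force: 60.0
```

{"op": "drive_tool", "data": {"moves": [[[0,0,0],[0,0,0],1],[[0,0,0],[0,0,0],1],[[0,0,0],[0,0,0],1],[[0,0,0],[0,0,0],1],[[0,0,0],[0,0,0],1]]}}

```text
time: 18.32
ee_pos: [0.4605, 0.1261, 0.1632]
tool_rot: [1.0, 0.02, 0.001, -0.0]
contact_force: [8.3, -0.1, -7.5]
gripper_width: 0.269
grasp_force: 60.0
```

{"op": "drive_tool", "data": {"moves": [[[0,0,0],[0,0,0],1],[[0,0,0],[0,0,0],1],[[0,0,0],[0,0,0],1],[[0,0,0],[0,0,0],1],[[0,0,0],[0,0,0],1]]}}

```text
time: 18.73
ee_pos: [0.4605, 0.1262, 0.1632]
tool_rot: [1.0, 0.02, 0.001, -0.0]
contact_force: [8.1, 0.9, -6.6]
gripper_width: 0.265
grasp_force: 60.0
```

The pull averages about 8.3 N. I'll raise it slightly to 9 N and hold for another second and a half.

{"op": "drive_tool", "data": {"moves": [[[-0.15,0,0],[0,0,0],1],[[-0.15,0,0],[0,0,0],1],[[-0.15,0,0],[0,0,0],1],[[-0.15,0,0],[0,0,0],1],[[-0.15,0,0],[0,0,0],1]]}}

```text
time: 19.15
ee_pos: [0.4605, 0.1262, 0.1632]
tool_rot: [1.0, 0.02, 0.001, -0.0]
contact_force: [8.3, -0.2, -8.6]
gripper_width: 0.264
grasp_force: 60.0
```

{"op": "drive_tool", "data": {"moves": [[[0,0,0],[0,0,0],1],[[0,0,0],[0,0,0],1],[[0,0,0],[0,0,0],1],[[0,0,0],[0,0,0],1],[[0,0,0],[0,0,0],1]]}}

```text
time: 19.57
ee_pos: [0.4605, 0.1261, 0.1632]
tool_rot: [1.0, 0.02, 0.001, -0.0]
contact_force: [8.8, 0.6, -7.6]
gripper_width: 0.264
grasp_force: 60.0
```

{"op": "drive_tool", "data": {"moves": [[[0,0,0],[0,0,0],1],[[0,0,0],[0,0,0],1],[[0,0,0],[0,0,0],1],[[0,0,0],[0,0,0],1],[[0,0,0],[0,0,0],1]]}}

```text
time: 19.98
ee_pos: [0.4605, 0.1261, 0.1632]
tool_rot: [1.0, 0.02, 0.001, -0.0]
contact_force: [8.5, -0.4, -7.6]
gripper_width: 0.264
grasp_force: 60.0
```

{"op": "drive_tool", "data": {"moves": [[[0,0,0],[0,0,0],1],[[0,0,0],[0,0,0],1],[[0,0,0],[0,0,0],1],[[0,0,0],[0,0,0],1]]}}

```text
time: 20.32
ee_pos: [0.4605, 0.1261, 0.1632]
tool_rot: [1.0, 0.02, 0.001, -0.0]
contact_force: [8.3, 0.9, -7.0]
gripper_width: 0.263
grasp_force: 60.0
```

{"op": "drive_tool", "data": {"moves": [[[1,0,0],[0,0,0],1],[[3,0,0],[0,0,0],1],[[6,0,0],[0,0,0],1],[[10,0,0],[0,0,0],1],[[12,0,0],[0,0,0],1]]}}

```text
time: 20.73
ee_pos: [0.4711, 0.1265, 0.1629]
tool_rot: [1.0, 0.02, -0.0, 0.0]
contact_force: [-0.2, 0.8, -1.0]
gripper_width: 0.265
grasp_force: 60.0
```

{"op": "drive_tool", "data": {"moves": [[[0,0,0],[0,0,0],1],[[0,0,-10],[0,0,0],1],[[0,0,-30],[0,0,0],1],[[0,0,-60],[0,0,0],1],[[0,0,-90],[0,0,0],1]]}}

```text
time: 21.15
ee_pos: [0.47, 0.1265, 0.2542]
tool_rot: [1.0, 0.02, -0.001, 0.0]
contact_force: [0.9, -0.2, -1.8]
gripper_width: 0.265
grasp_force: 60.0
```

{"op": "drive_tool", "data": {"moves": [[[0,0,-12],[0,0,0],1],[[0,0,-12],[0,0,0],1],[[0,0,-12],[0,0,0],1],[[0,0,-12],[0,0,0],1],[[0,0,-12],[0,0,0],1]]}}

```text
time: 21.57
ee_pos: [0.4701, 0.1262, 0.2636]
tool_rot: [1.0, 0.02, -0.001, 0.0]
contact_force: [-0.1, -0.4, -2.9]
gripper_width: 0.271
grasp_force: 60.0
```

```bash
python3 - <<'E'
from h import *
goto(.556,-.1716,.265,.1116)
a=camera('side')[:,:,::-1];b=camera('scene')[:,:,::-1]
s0=observe();R=Ro.from_quat(s0['tool_rot']);gp=s0['ee_pos']+R.apply([0,0,-.005])
B=[gp+R.apply([.15,0,0]),gp+R.apply([.15,0,.084]),gp+R.apply([.05,0,0])]
ps=proj(camera_model('side'),B);pc=proj(camera_model('scene'),B)
o1=(ps.mean(0)-55).astype(int);o2=(pc.mean(0)-55).astype(int)
c=np.hstack([cv2.resize(i[o[1]:o[1]+110,o[0]:o[0]+110],(400,400),interpolation=cv2.INTER_CUBIC) for i,o in((a,o1),(b,o2))])
cv2.imwrite('pics/c4.png',c)
print(((ps-o1)*400/110).round().tolist(),((pc-o2)*400/110+[400,0]).round().tolist())
E
```

```text
shift [ 74.  301.   -1.4] turn [ 0.0004  0.0025 -0.0718] at [0.4701 0.1262 0.2636] t 21.57 F [-0.08 -0.35 -2.91] tq [-0.02  0.12 -0.03] w 0.271
[[147.0, 170.0], [161.0, 267.0], [301.0, 170.0]] [[650.0, 198.0], [635.0, 284.0], [525.0, 119.0]]
```

View pics/c4.png

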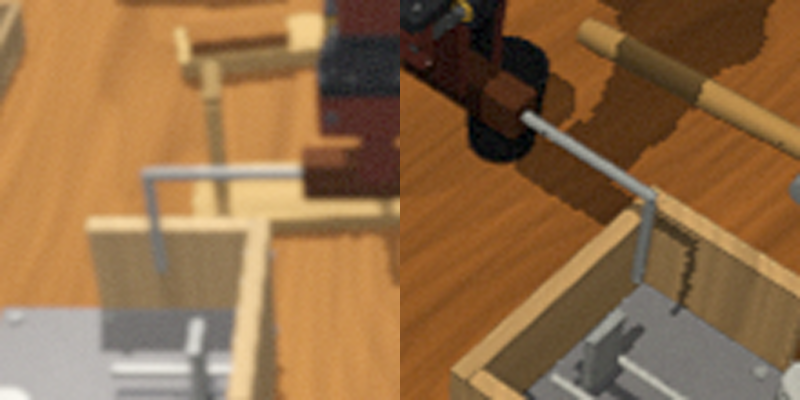

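The rod is still square in the grip: bend at (148,174) against (147,170) predicted, tip at (161,272). The lever stands close to the guard. I'll take the rod back to the rest.

{"op": "drive_tool", "data": {"moves": [[[5,15,0],[0,0,-0.01],1],[[12,45,0],[0,0,-0.03],1],[[20,80,0],[0,0,-0.05],1],[[29,115,0],[0,0,-0.06],1],[[37,150,0],[0,0,-0.072],1]]}}

```text
time: 22.08
ee_pos: [0.5138, -0.0234, 0.2643]
tool_rot: [0.998, 0.057, -0.001, -0.0]
contact_force: [0.2, 1.5, -1.1]
gripper_width: 0.266
grasp_force: 60.0
```

```bash
python3 -c "
from h import *
goto(.556,-.1716,.265,.1116)"
```

```text
shift [ 25.1 152.1  -0.8] turn [-0.0001  0.001   0.0015] at [ 0.5138 -0.0234  0.2643] t 22.08 F [ 0.16  1.46 -1.07] tq [-0.05  0.07 -0.04] w 0.266
```

{"op": "drive_tool", "data": {"moves": [[[6,35,0],[0,0,0],1],[[12,70,0],[0,0,0],1],[[18,105,0],[0,0,0],1],[[23,135,0],[0,0,0],1],[[25,148,0],[0,0,0],1]]}}

```text
time: 22.5
ee_pos: [0.555, -0.1715, 0.2635]
tool_rot: [0.999, 0.053, -0.001, 0.001]
contact_force: [-0.1, -0.9, -2.9]
gripper_width: 0.268
grasp_force: 60.0
```

{"op": "drive_tool", "data": {"moves": [[[0,0,0],[0,0,0],1],[[0,0,0],[0,0,0],1],[[0,0,0],[0,0,0],1],[[0,0,0],[0,0,0],1],[[0,0,0],[0,0,0],1]]}}

```text
time: 22.92
ee_pos: [0.5552, -0.1645, 0.2651]
tool_rot: [0.998, 0.057, 0.0, -0.0]
contact_force: [0.0, -0.0, -1.4]
gripper_width: 0.261
grasp_force: 60.0
```

```bash
python3 -c "
from h import *
goto(.556,-.1716,.126,.1116)"
```

```text
shift [-1.000e-01  7.200e+00  1.391e+02] turn [-0.0003 -0.0002  0.0026] at [ 0.5552 -0.1645  0.2651] t 22.92 F [ 0.04 -0.04 -1.39] tq [0.   0.08 0.01] w 0.261
```

{"op": "drive_tool", "data": {"moves": [[[0,7,20],[0,0,0.002],1],[[0,7,45],[0,0,0.002],1],[[0,7,70],[0,0,0.002],1],[[0,7,90],[0,0,0.002],1],[[0,7,95],[0,0,0.002],1]]}}

```text
time: 23.33
ee_pos: [0.5541, -0.1718, 0.1669]
tool_rot: [0.998, 0.056, -0.002, -0.001]
contact_force: [0.5, 0.1, -1.0]
gripper_width: 0.266
grasp_force: 60.0
```

{"op": "drive_tool", "data": {"moves": [[[0,0,0],[0,0,0],1],[[0,0,8],[0,0,0],1],[[0,0,16],[0,0,0],1],[[0,0,22],[0,0,0],1],[[0,0,28],[0,0,0],1]]}}

```text
time: 23.75
ee_pos: [0.5563, -0.1732, 0.1419]
tool_rot: [0.998, 0.055, 0.0, 0.0]
contact_force: [0.2, 0.4, -2.4]
gripper_width: 0.264
grasp_force: 60.0
```

```bash
python3 -c "
from h import *
goto(.556,-.1716,.126,.1116)"
```

```text
shift [-0.1 -1.6 15.9] turn [ 0.0004 -0.0008 -0.0018] at [ 0.5563 -0.1732  0.1419] t 23.75 F [ 0.18  0.44 -2.35] tq [ 0.    0.1  -0.04] w 0.264
```

{"op": "drive_tool", "data": {"moves": [[[0,-1.5,3],[0,0,0],1],[[0,-1.5,7],[0,0,0],1],[[0,-1.5,11],[0,0,0],1],[[0,-1.5,13],[0,0,0],1],[[0,-1.5,14],[0,0,0],1]]}}

```text
time: 24.17
ee_pos: [0.5557, -0.1716, 0.1276]
tool_rot: [0.998, 0.055, -0.0, -0.0]
contact_force: [-0.3, 0.3, -2.1]
gripper_width: 0.266
grasp_force: 60.0
```

{"op": "drive_tool", "data": {"moves": [[[0,0,0.5],[0,0,0],1],[[0,0,1],[0,0,0],1],[[0,0,1],[0,0,0],1],[[0,0,1],[0,0,0],1]]}}

```text
time: 24.5
ee_pos: [0.556, -0.1717, 0.1271]
tool_rot: [0.998, 0.055, 0.0, 0.0]
contact_force: [0.6, 0.3, -2.2]
gripper_width: 0.265
grasp_force: 60.0
```

{"op": "drive_tool", "data": {"moves": [[[0,0,0.5],[0,0,0],1],[[0,0,1],[0,0,0],1],[[0,0,1],[0,0,0],1]]}}

```text
time: 24.75
ee_pos: [0.556, -0.1715, 0.1262]
tool_rot: [0.998, 0.055, 0.0, 0.0]
contact_force: [-0.9, 0.4, -1.1]
gripper_width: 0.266
grasp_force: 60.0
```

{"op": "drive_tool", "data": {"moves": [[[0,0,0.3],[0,0,0],1],[[0,0,0.3],[0,0,0],1],[[0,0,0.3],[0,0,0],1]], "grip_force": 4}}

```text
time: 25.0
ee_pos: [0.5561, -0.1715, 0.1261]
tool_rot: [0.998, 0.055, 0.0, 0.0]
contact_force: [-1.1, 0.8, 3.8]
gripper_width: 0.274
grasp_force: 4.0
```

{"op": "drive_tool", "data": {"moves": [[[0,0,0],[0,0,0],0.3],[[0,0,0],[0,0,0],0.2],[[0,0,0],[0,0,0],0],[[0,0,0],[0,0,0],-0.3],[[0,0,0],[0,0,0],-0.6]]}}

```text
time: 25.42
ee_pos: [0.5559, -0.1717, 0.1256]
tool_rot: [0.998, 0.055, 0.0, 0.0]
contact_force: [0.6, 0.4, -0.4]
gripper_width: 0.591
grasp_force: 0.0
```

{"op": "drive_tool", "data": {"moves": [[[0,0,0],[0,0,0],-0.9],[[0,0,0],[0,0,0],-0.9],[[0,0,0],[0,0,0],-0.9],[[0,0,0],[0,0,0],-0.9],[[0,0,0],[0,0,0],-0.9]]}}

```text
time: 25.83
ee_pos: [0.5559, -0.1716, 0.1256]
tool_rot: [0.998, 0.055, -0.0, -0.0]
contact_force: [0.4, -0.2, 0.4]
gripper_width: 0.94
grasp_force: 0.0
```

{"op": "drive_tool", "data": {"moves": [[[0,0,-10],[0,0,0],-0.9],[[0,0,-30],[0,0,0],-0.9],[[0,0,-60],[0,0,0],-0.9],[[0,0,-90],[0,0,0],-0.9],[[0,0,-120],[0,0,0],-0.9]]}}

```text
time: 26.25
ee_pos: [0.5556, -0.1715, 0.2477]
tool_rot: [0.998, 0.055, 0.0, -0.0]
contact_force: [0.6, -0.2, 0.1]
gripper_width: 0.949
grasp_force: 0.0
```

{"op": "drive_tool", "data": {"moves": [[[-35,0,-30],[0,0,0],-0.9],[[-70,0,-30],[0,0,0],-0.9],[[-100,0,-30],[0,0,0],-0.9],[[-110,0,-30],[0,0,0],-0.9],[[-110,0,-30],[0,0,0],-0.9]]}}

```text
time: 26.67
ee_pos: [0.4445, -0.1845, 0.277]
tool_rot: [0.999, 0.054, 0.0, 0.001]
contact_force: [0.4, 0.1, 0.1]
gripper_width: 0.948
grasp_force: 0.0
```

```bash
python3 - <<'E'
from h import *
a=camera('side')[:,:,::-1];b=camera('scene')[:,:,::-1]
c=np.hstack([cv2.resize(a[120:290,180:350],(400,400),interpolation=cv2.INTER_CUBIC),cv2.resize(b[130:310,230:410],(400,400),interpolation=cv2.INTER_CUBIC)])
cv2.imwrite('pics/c5.png',c)
s=observe();print(s['time'],s['ee_pos'],s['contact_force'])
E
```

```text
26.7667 [ 0.44721926 -0.18364686  0.27643834] [ 0.61525925 -0.74129791  0.3947908 ]
```

View pics/c5.png

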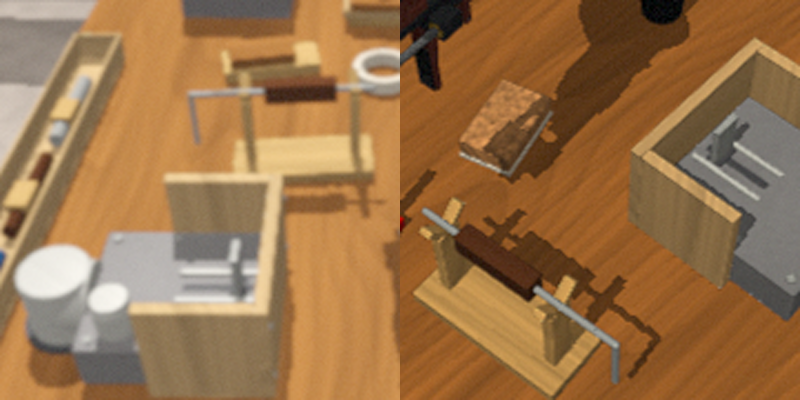

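The rod hangs in both forks as before, with its bend at (190,93) and leg down. The lever stands near the guard at (237,265), and nothing else has moved. I'll hand in.

```bash
python3 -c "
from rig import *
print(sign_off())"
```

```text
the job is handed in; nothing more can be done
None
```

The job is handed in, though I got no verdict back: I drew the gate lever to its hard stop and held it there at about 8–10 N for over 3 s. The rod hangs back in both forks of its rest, and nothing else on the bench looked moved in the last pictures.

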